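# Close up a row of seedling pots with a ratchet jaw, then back it off

## Task

Wind the ratchet knob clockwise, a click at a time, until the sprung jaw has closed up the three potted seedlings without gaps and pressed them firmly (not crushingly) against the end stop, and let go so that the pawl alone holds them tight. Then throw the pawl out of the wheel and turn the knob all the way back, leaving the pawl out and the pots standing closed up against the stop. Leave it to the jaw to move the pots, never force the knob back against the pawl, and do not disturb the other things on the bench.

Things in the scene. Friction and masses are not known exactly. Their poses are not given: they have to be found in the camera images.
- closer: The row closer: wooden base 150 x 530 x 12 mm on the bench; +x across it, +y along it from the winder to the end stop. Origin underneath on its centre line. Three pots stand on it (floor 12 mm above the bench) between low guide rails. At y = -160 mm sits the winder: a flat ratchet wheel with a black knob on top, driving an aluminium jaw to +y, 21.5 mm per rad.
- wheel (a point): Centre of the toothed steel ratchet wheel, on the knob's axis, 42 mm above the bench; wheel 78 mm across, 36 to 48 mm above the bench, 15 teeth. The pawl drops in with a click at knob = 0.419, 0.838, 1.257 ... rad (every 24 degrees); the wheel then cannot go back below that click. Let go short of a click, it slips back to the last one. Three to six clicks are needed.
- knob (a joint): Turn of the knob, rad: 0 at the start (jaw fully back, hard stop), growing CLOCKWISE seen from above as the jaw advances, at most 2.8. Friction 0.04 N m plus 0.06 N m per rad/s; each newton on the jaw plate adds 0.0215 N m. With the pawl out, a tight jaw's springs turn the knob part of the way back; the rest must be turned against friction.
- jaw_home (a point): Where the middle of the jaw's front face, which pushes the first pot, stands at knob = 0 (plate 68 mm wide, 15 to 75 mm above the bench). It rides on soft springs with 33 mm of give: each click against a tight row adds 7 N, or 0.155 N m at the knob; merely sliding all the pots takes 1 to 3 N. Once tight, the stop should carry 4 to 16 N; over 17 N crushes the pots.
- knob_grip (a point): Point on the knob's vertical axis, 95 mm above the bench, where the knob is gripped: an upright black bar 70 mm long, 18 mm thick, from 68 to 106 mm above the bench. Its orientation turns with the knob: x runs along the bar, so grip across its y. At knob = 0 the bar lies along the closer's x.
- pawl (a joint): Swing of the pawl about its upright pivot, rad: 0 = in the wheel (it rides up to 0.13 over the teeth), 0.9 = fully out, a stop. Over-centre spring: below 0.40 it snaps into the wheel, above that it stays out by itself. Counter-clockwise seen from above throws it out. Under the load of a tight row its post needs a push of about 3 to 8 N.
- pawl_post (a point): Top centre of the pawl's upright post, a dark steel pin 14 mm across, from 37 to 97 mm above the bench, 45 mm from the pivot. With the pawl in it stands at (-47, -260) mm in the closer's frame; thrown out it swings towards the closer's +x: at 0.9 rad it is 35 mm further in x and 17 mm in y. It can be pushed from its free -x side.
- pawl_pivot (a point): The pawl's upright pivot pin, at (-47, -215) mm in the closer's frame; top 68 mm above the bench.
- pot1: Square black pot with a seedling, next to the jaw: 70 x 70 mm, 70 mm high, about 0.1 kg, plant up to 50 mm above it (no resistance). Origin: centre of the underside. At the start there are gaps of a few mm.
- pot2: Square black pot with a seedling, in the middle: 70 x 70 mm, 70 mm high, about 0.1 kg, plant up to 50 mm above it (no resistance). Origin: centre of the underside. At the start there are gaps of a few mm.
- pot3: Square black pot with a seedling, next to the stop: 70 x 70 mm, 70 mm high, about 0.1 kg, plant up to 50 mm above it (no resistance). Origin: centre of the underside. At the start there are gaps of a few mm.
- stop: The end stop, an aluminium bar 110 x 16 x 58 mm fixed across the rails, at a place that differs from time to time. Origin: lower edge centre of the face towards the pots; +y points away from the pots, as the closer's.
- sprayer: Bystander, to be left alone: white spray bottle with green head, 104 mm across, 215 mm high.
- empty_pot: Bystander, to be left alone: empty square black pot, 70 mm.
- dibber: Bystander, to be left alone: wooden dibber lying down, 155 mm long, origin at its pointed end.
- trowel: Bystander, to be left alone: flat hand tool with wooden handle.
- label_cup: Bystander, to be left alone: terracotta-coloured cup, 76 mm across, 90 mm high.
- label_box: Bystander, to be left alone: cardboard box 90 x 60 x 40 mm.

How it is judged:
On the way, in this order (a step that is already met when the one before it is completed fails the run):
1. the row is tight: the end stop carries more than 4 N, with the pawl in the wheel and nothing of the robot touching the knob (contact force between pot3 and stop above 4 N and value of joint pawl below 0.25 rad and contact force between each of the arm, the fingers and knob below 0.2 N), for 0.3 s.
2. the pawl is thrown out (value of joint pawl above 0.55 rad), for 0.1 s.
At the end, for the whole second after the job is handed in: Knob back within 0.15 rad of 0; pawl out (over 0.55 rad); third pot's centre within 38.5 mm of the stop's face (35 is contact); neighbouring pots' centres within 73.5 mm (70 is contact); all pots upright within 0.08 rad and still (value of joint knob below 0.15 rad and value of joint pawl above 0.55 rad and y of pot3 in the frame of stop above -0.0385 m and horizontal distance between pot1 and pot2 below 0.0735 m and horizontal distance between pot2 and pot3 below 0.0735 m and angle between each of pot1, pot2, pot3's own z axis and vertical below 0.08 rad and linear speed of each of pot1, pot2, pot3 below 0.02 m/s); the robot touches nothing.
It fails at once if the row is crushed: more than 17 N on the end stop (contact force between pot3 and stop above 17 N).
It fails at once if the knob is forced back against the pawl: more than 45 N between wheel and pawl (contact force between knob and pawl above 45 N).
It fails at once if the robot pushes a pot itself (more than 1.5 N) (contact force between any of the arm, the fingers and pot1 above 1.5 N or contact force between any of the arm, the fingers and pot2 above 1.5 N or contact force between any of the arm, the fingers and pot3 above 1.5 N).
It fails at once if another thing on the bench is moved more than 30 mm (distance of any of sprayer, empty_pot, dibber, trowel, label_cup, label_box from where it was at the start of the episode above 0.03 m).
It also fails if it takes over 72 s, if anything falls off the work surface, if the arm or the gripper's body presses on something with over 40 N, if the wrist force passes 120 N, or if a joint passes its speed limit or range.

## Robot

A 7-joint arm with a two-finger parallel gripper is mounted at the origin on the work surface. World frame = base frame: x ahead of the robot, y to its left, z up, the work surface at z = 0. Lengths are in m, angles in rad, forces in N, time in s.
With the tool pointing down it reaches from about 0.4 to 0.9 m from the base axis. Payload 5.6 kg.
Tool frame: the origin (TCP) lies midway between the tips of the shut fingers; the grasp point (between the pads) lies 19 mm behind it; z points along the fingers, y is the line along which they close (so a half turn about z gives the same grasp; the last joint's range is limited). The gripper opens to 92 mm and grips with 3 to 60 N. Pads are 20 mm wide; open, the fingers measure 128 mm over their backs; the gripper's body (75 mm by 189 mm) begins 69 mm behind the grasp point.
Start: joints at [1.188, 0.468, -0.012, 1.603, 0.006, 1.071, -0.056], TCP at [0.217, -0.613, 0.215] pointing down, gripper open.
Joint ranges: [-2.53, 2.53], [-0.31, 2.02], [-1.57, 1.55], [0.28, 2.44], [-1.29, 4.43], [0.15, 1.84], [-2.92, 2.92]. Speed limits (rad/s): [2.57, 2.57, 3.14, 3.14, 3.14, 3.14, 3.14].

## Interface

Orientations are given as a 3x3 rotation matrix whose columns are the frame's x, y, z axes.
In Python, from station import env, effector, solver, viewer, workorder, search_frame, tip_of gives the robot as it stands. Calls block until the motion is done:
- env.reach(position, orientation): joint-space move of the TCP to a pose.
- env.movel(position, frame=None, rate=0.15): straight line of the TCP; frame=None keeps the orientation; rate is the mean speed in m/s.
- env.goto_joints(angles): joint-space move.
- effector.release() and effector.grasp(squeeze=None): open the fingers fully, or close them until they stop; squeeze is the grip in N (None keeps the last).
- env.pause(seconds).
- solver.inverse_kinematics(position, orientation): joint angles nearest the present ones, or None.
- env.sense(): the state.
- viewer.read_camera(name): name is "scene" or "top"; returns (picture, depth): 400x640x3 uint8, red, green, blue; 400x640 float32, m along the optical axis (not along the pixel's ray), 0 where there is no reading.
- viewer.camera_info(name): a dict with "intrinsics" (3x3 intrinsics, pixels), "eye" and "rotation" of the camera in the world. Camera axes: x right, y up, looking along -z (the intrinsics and any distortion apply to the point x, -y, -z); pixel columns grow to the right and rows downward; lengths in m; the calibration is good to about 2 mm. A picture is of the moment at which its call begins. camera_info takes no time and is no camera call.
A pose or a line that the arm cannot do raises env.PlanningError and nothing moves.
- workorder.finish_job(): hands the job in; it is judged then, once.
Trained networks look in the newest picture that a camera, given by its name, has taken for a name from the list of things; names that differ only in an ending like _2 or _b are one class to them, and where a whole thing is asked for, a point or a joint stands for the part that bears it (a point fixed in the world has none). Each returns a list of dicts, best first, with "score" (0 to 1); they miss things now and then, are a little off and sometimes report something else, mostly with a low value. They report only what shows in the picture. A call takes as long as a camera call.
- search_frame(camera, name): "at" ([x, y, z] in m, in world coordinates, good to about 4 mm: the middle of the surface that is visible of it).
- tip_of(camera, name): "at" ([x, y, z] in m, in world coordinates, good to about 4 mm: a listed point, or the origin of a listed thing).
The state is a dict: "t": time; "joint_positions": joint angles; "joint_velocities": joint speeds; "tau": joint torques, N m; "ee_pos": TCP position; "tcp_rot": TCP orientation; "wrist_force": force on the tool from outside, world axes, zero at the start; "moment": the same for the moment, N m; "gripper_width": finger opening in m; "grasp_force": force on a finger pad.
Only numpy, scipy, OpenCV 4.12 (cv2) and the standard library are available. Lean on these libraries where they do the work, as an engineer would, in place of code of your own. Each camera call takes 0.05 s, during which the arm holds its last target. There are 200 camera calls.

## Working session

There is one attempt and no reset: what is moved stays moved. The work goes in short steps, each a Python script; the robot and the scene stay as the last script left them, time stands still between calls to the robot, and variables do not carry over. Pictures are saved under pics/ and viewed, at most 10 in all, crops included, and the job is handed in when it is done.

```bash
mkdir -p pics; ls
python3 - <<'E'
from station import env, viewer, search_frame, tip_of
import cv2, numpy as np
for c in ("top","scene"):
    p,d=viewer.read_camera(c); cv2.imwrite(f"pics/{c}0.png",p[:,:,::-1])
    print(c,np.round(viewer.camera_info(c)["eye"],3))
    for n in ("closer","wheel","jaw_home","knob_grip","pawl_post","pawl_pivot","pot1","pot2","pot3","stop"):
        print(n,[(np.round(r["at"],3).tolist(),round(r["score"],2)) for r in tip_of(c,n)[:3]])
print(env.sense())
E
```

```text
pics
top [ 0.489 -0.046  1.392]
closer [([0.534, 0.074, -0.001], 0.68)]
wheel [([0.549, 0.243, 0.025], 0.68), ([0.518, -0.081, 0.041], 0.55)]
jaw_home [([0.529, 0.005, 0.044], 0.64)]
knob_grip [([0.519, -0.083, 0.095], 0.95)]
pawl_post []
pawl_pivot [([0.473, -0.14, 0.068], 0.81), ([0.522, -0.081, 0.04], 0.47)]
pot1 [([0.529, 0.048, 0.012], 0.75), ([0.545, 0.189, 0.016], 0.63)]
pot2 [([0.529, 0.048, 0.012], 0.75), ([0.545, 0.189, 0.016], 0.63)]
pot3 [([0.529, 0.048, 0.012], 0.75), ([0.545, 0.189, 0.016], 0.63)]
stop [([0.55, 0.244, 0.026], 0.78)]
scene [1.419 0.18  0.758]
closer [([0.533, 0.072, 0.002], 0.63)]
wheel [([0.524, -0.085, 0.038], 0.73)]
jaw_home [([0.529, 0.004, 0.043], 0.64)]
knob_grip [([0.525, -0.085, 0.095], 0.92), ([0.53, 0.002, 0.047], 0.19)]
pawl_post [([0.475, -0.139, 0.066], 0.58), ([0.467, -0.186, 0.099], 0.44)]
pawl_pivot [([0.474, -0.14, 0.065], 0.91)]
pot1 [([0.526, 0.042, 0.011], 0.92), ([0.544, 0.192, 0.014], 0.82), ([0.533, 0.116, 0.01], 0.6)]
pot2 [([0.526, 0.042, 0.011], 0.92), ([0.544, 0.192, 0.014], 0.82), ([0.533, 0.116, 0.01], 0.6)]
pot3 [([0.526, 0.
[... 276 characters left out ...]
ay([ 2.79029146e-04, -7.47175548e-04, -6.88358583e-04, -3.99548102e-05,
        4.51161488e-04, -1.63395364e-03,  1.25865284e-03]), 'tau': array([-3.53335608e-04, -5.20428872e+01, -1.25434317e-02, -2.44056308e+01,
       -5.66124462e-02,  1.13039167e-02,  4.73997460e-06]), 'ee_pos': array([ 0.21663303, -0.61285644,  0.21458692]), 'tcp_rot': array([[ 9.42841002e-01,  3.33242921e-01, -5.40833225e-06],
       [ 3.33242921e-01, -9.42841001e-01, -4.46790266e-05],
       [-1.99881667e-05,  4.03229298e-05, -9.99999999e-01]]), 'wrist_force': array([0.31947818, 0.37800263, 0.05425866]), 'moment': array([-0.00024192, -0.01866677, -0.00098868]), 'grasp_force': 0.0, 'gripper_width': 0.09197417089164388}
```

View pics/top0.png

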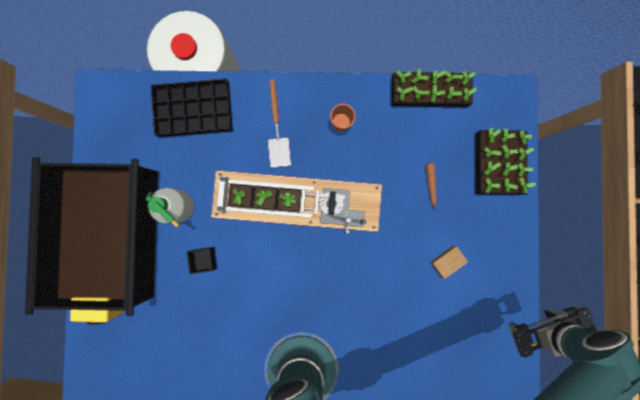

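View pics/scene0.png

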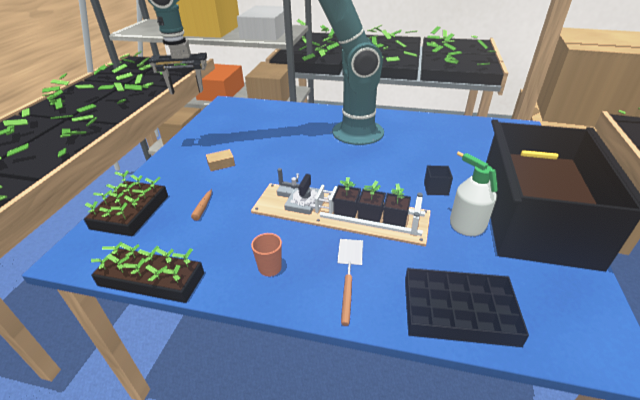

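Top view: the closer's base spans pixels (213,172)–(382,230), with the stop on the left at (221,195), pots at (240–290,197), the knob at (332,203) and the pawl at about (350,222). The networks agree with this, except for one "wheel" report at the stop. Next I fit the pose and approach the knob.

```bash
cat > h.py <<'E'
from station import env, effector, solver, viewer, workorder, search_frame, tip_of
import numpy as np, json, cv2
L={"closer":(0,0),"wheel":(0,-.16),"knob_grip":(0,-.16),"pawl_pivot":(-.047,-.215),"pawl_post":(-.047,-.26)}
def w(P,x,y,z=None):
    o,a=P; c,s=np.cos(a),np.sin(a)
    r=[o[0]+c*x-s*y,o[1]+s*x+c*y]; return np.array(r if z is None else r+[z])
def R(a):  # tool down, x axis at world angle a
    c,s=np.cos(a),np.sin(a); return np.array([[c,s,0],[s,-c,0],[0,0,-1.]])
def load():
    d=json.load(open("pose.json")); return (d["o"],d["a"])
def st(tag=""):
    s=env.sense(); print(tag,"t%.1f"%s["t"],"p",np.round(s["ee_pos"],4),"F",np.round(s["wrist_force"],2),"M",np.round(s["moment"],3),"q7 %.3f"%s["joint_positions"][6],"w %.4f g %.1f"%(s["gripper_width"],s["grasp_force"])); return s
E
python3 - <<'E'
from h import *
from scipy.optimize import least_squares
obs=[]; loc={"jaw_home":[], "stop":[], "pot1":[]}
for k in range(3):
  for c in ("top","scene"):
    viewer.read_camera(c)
    for n,l in L.items():
        for r in tip_of(c,n): obs.append((n,l,r["at"][:2],r["score"]))
    for n in loc:
        for r in tip_of(c,n): loc[n].append(r["at"][:2])
guess=((.5335,.073),-.086)
good=[o for o in obs if np.hypot(*(w(guess,*o[1])-o[2]))<.012]
f=lambda v:np.concatenate([w((v[:2],v[2]),*l)-p for _,l,p,_ in good])
v=least_squares(f,[.5335,.073,-.086],loss="soft_l1",f_scale=.003).x
print(v,len(good),"rms",np.sqrt(np.mean(f(v)**2)))
for n in L: 
    e=[w((v[:2],v[2]),*l)-p for m,l,p,_ in good if m==n]; print(n,len(e),np.round(np.mean(e,0)*1e3,1) if e else "")
c,s=np.cos(v[2]),np.sin(v[2])
for n in loc: print(n,[np.round(1e3*np.array([[c,s],[-s,c]])@(np.array(p)-v[:2])).tolist() for p in loc[n]])
json.dump({"o":v[:2].tolist(),"a":v[2]},open("pose.json","w"))
P=load()
for k in (0,np.pi):
    q=solver.inverse_kinematics(w(P,0,-.16,.2),R(P[1]+k)); print(k,None if q is None else np.round(q,3))
st()
E
```

```text
[ 0.53214977  0.07446096 -0.05968973] 30 rms 0.002867153449305297
closer 6 [-1.8  1.1]
wheel 7 [ 2.7 -3.3]
knob_grip 6 [ 1.4 -1.5]
pawl_pivot 5 [-1.1  2.8]
pawl_post 6 [-1.2  1.1]
jaw_home [[1.0, -70.0], [1.0, -67.0], [-0.0, -69.0], [3.0, -67.0], [-1.0, -70.0]]
stop [[5.0, 168.0], [8.0, 166.0], [6.0, 170.0], [8.0, 169.0]]
pot1 [[5.0, 116.0], [-3.0, 43.0], [-1.0, -30.0], [-44.0, 323.0], [3.0, 116.0], [-1.0, 43.0], [-3.0, -33.0], [-208.0, 219.0], [243.0, 32.0], [-1.0, -30.0], [-2.0, 44.0], [5.0, 114.0], [-1.0, 43.0], [6.0, 117.0], [-4.0, -35.0], [-2.0, -28.0], [-0.0, 45.0], [5.0, 114.0], [-1.0, -31.0], [3.0, 117.0], [-4.0, 43.0], [1.0, -158.0]]
0 [ 0.373  0.308 -0.328  1.895  0.12   0.958 -1.64 ]
3.141592653589793 [ 0.726  0.398 -0.774  1.874  0.328  1.001  1.322]
 t3.8 p [ 0.2166 -0.6128  0.2146] F [-0.57  0.01 -0.47] M [ 0.014 -0.015 -0.024] q7 -0.056 w 0.0918 g 0.0
```

Run:
```python
from h import *
im=cv2.imread("pics/top0.png"); hsv=cv2.cvtColor(im,cv2.COLOR_BGR2HSV)
m=cv2.inRange(hsv,(8,50,120),(28,200,255)); m[:160]=0;m[240:]=0;m[:,:205]=0;m[:,390:]=0
pts=cv2.findNonZero(m); hull=cv2.convexHull(pts).reshape(-1,2).astype(float)
I=viewer.camera_info("top"); K=np.array(I["intrinsics"]);Rc=np.array(I["rotation"]);e=np.array(I["eye"])
print({k:v for k,v in I.items() if k not in("intrinsics","eye","rotation")})
def proj(u,z):
    r=Rc@np.array([(u[0]-K[0,2])/K[0,0],-(u[1]-K[1,2])/K[1,1],-1]); return (e+r*(z-e[2])/r[2])[:2]
W=np.array([proj(u,.012) for u in hull],np.float32)
c,(a,b),ang=cv2.minAreaRect(W); print("rect",c,a,b,np.deg2rad(ang), np.deg2rad(ang)-np.pi/2)
```

```text
{}
rect (0.5290307998657227, 0.021435439586639404) 0.527039110660553 0.14807583391666412 1.499745985230727 -0.07105034156416945
```

Run:
```python
from h import *
json.dump({"o":[.5326,.0748],"a":-.071},open("pose.json","w")); P=load()
p=w(P,0,-.16,.2); print(p)
env.reach(p,R(P[1])); st("hover")
p[2]=.078; env.movel(p,rate=.1); st("down")
effector.grasp(squeeze=12); st("grip")
# null lateral force: small step along closing axis
s=st(); f0=s["wrist_force"]
```

```text
[ 0.52124954 -0.08479689  0.2       ]
hover t6.0 p [ 0.5213 -0.0858  0.2   ] F [ 0.02 -0.36 -0.35] M [0.046 0.011 0.035] q7 -1.651 w 0.0917 g 0.0
down t7.3 p [ 0.5218 -0.0849  0.0786] F [ 0.1  -0.26 -0.04] M [ 0.062  0.027 -0.011] q7 -1.722 w 0.0916 g 0.0
grip t8.5 p [ 0.5211 -0.0862  0.078 ] F [-0.4  -4.91 -0.73] M [-0.918  0.042  0.08 ] q7 -1.722 w 0.0179 g 12.0
 t8.5 p [ 0.5211 -0.0862  0.078 ] F [-0.4  -4.91 -0.73] M [-0.918  0.042  0.08 ] q7 -1.722 w 0.0179 g 12.0
```

Run:
```python
from h import *
P=load()
env.movel([.5213,-.0866,.078],R(P[1]),rate=.05); st("recentre")
effector.grasp(squeeze=50); s=st("grip")
q=solver.inverse_kinematics(np.array([.5213,-.0866,.078]),R(P[1])); print(q-s["joint_positions"])
json.dump(list(map(float,q)),open("q0.json","w"))
for k in (.15,.3,.45,.6,.75,.88):
    g=np.array(q); g[6]+=k; env.goto_joints(g); s=st("%.2f"%k)
    x=s["tcp_rot"][:,0]; print("   knob", -np.arctan2(x[1],x[0])+P[1])
```

```text
recentre t8.7 p [ 0.5211 -0.0862  0.078 ] F [ 0.01 -0.8  -0.04] M [-0.167  0.116  0.017] q7 -1.719 w 0.0183 g 12.0
grip t8.9 p [ 0.5211 -0.0863  0.078 ] F [-1.43  0.05  0.02] M [-0.056  0.307  0.023] q7 -1.719 w 0.0177 g 50.0
[ 1.83325904e-04 -2.23011873e-06  2.86961436e-04 -2.05263875e-04
  2.28505390e-04 -2.02400998e-04  2.20260019e-05]
0.15 t9.2 p [ 0.5211 -0.0863  0.078 ] F [-1.77  1.69  1.05] M [ 0.284  0.347 -1.632] q7 -1.574 w 0.0189 g 55.3
   knob -0.14240092636547558
0.30 t9.5 p [ 0.5224 -0.0864  0.078 ] F [ 3.91  1.89 -3.03] M [ 0.326 -0.711 -2.092] q7 -1.425 w 0.0218 g 63.3
   knob -0.2916606010201753
0.45 t9.7 p [ 0.5215 -0.0864  0.078 ] F [ 1.28  3.15 -1.08] M [ 0.561 -0.374 -3.458] q7 -1.277 w 0.0249 g 87.2
   knob -0.4389060074206184
0.60 t10.0 p [ 0.5228 -0.0864  0.0781] F [ 5.58  3.45 -5.33] M [ 0.718 -1.109 -4.915] q7 -1.129 w 0.0278 g 118.8
   knob -0.5846939602871539
0.75 t10.3 p [ 0.5275 -0.0867  0.0781] F [ 19.94   0.6  -19.72] M [ 0.608 -3.582 -3.74 ] q7 -0.976 w 0.0362 g 88.2
   knob -0.7392797545202379
0.88 t10.5 p [ 0.5275 -0.0866  0.0781] F [ 20.28   2.91 -18.27] M [ 1.221 -3.52  -8.199] q7 -0.856 w 0.0373 g 171.3
   knob -0.8509648287460567
```

Positive q7 turned the tool counter-clockwise, against the knob's hard stop. I undo that and wind with negative q7.

Run:
```python
from h import *
P=load(); q=np.array(json.load(open("q0.json")))
def go(k):
    g=q.copy(); g[6]-=k; env.goto_joints(g); return st("%.2f"%k)
for k in (-.6,-.3,0): go(k)
effector.release(); env.pause(.2); st("open")
```

```text
-0.60 t10.9 p [ 0.5262 -0.0867  0.0783] F [ 13.7    0.62 -13.43] M [ 0.034 -3.06  -1.523] q7 -1.122 w 0.0320 g 51.2
-0.30 t11.3 p [ 0.5222 -0.0864  0.0781] F [ 4.36  0.68 -4.32] M [ 0.105 -1.034 -0.822] q7 -1.416 w 0.0229 g 46.0
0.00 t11.7 p [ 0.5194 -0.0862  0.0778] F [-5.44  1.5   5.08] M [ 0.498  1.257 -0.064] q7 -1.713 w 0.0177 g 49.5
open t13.0 p [ 0.5213 -0.0866  0.078 ] F [-0.14 -0.26  0.99] M [0.017 0.    0.04 ] q7 -1.718 w 0.0918 g 0.0
```

Run:
```python
from h import *
P=load(); c=np.array([.5213,-.0866,.078]); Rk=R(P[1]+np.pi)
env.movel(c+[0,0,.06],rate=.15)
env.reach(c+[0,0,.06],Rk); st("turned")
env.movel(c,Rk,rate=.1); s=st("down")
effector.grasp(squeeze=40); s=st("grip")
q=solver.inverse_kinematics(c,Rk); print(np.round(q-s["joint_positions"],4))
json.dump(list(map(float,q)),open("q0.json","w"))
for k in (.1,.2,.3,.4,.47):
    g=np.array(q); g[6]-=k; env.goto_joints(g); s=st("%.2f"%k)
    if abs(s["moment"][2])>.8 : print("STOP"); break
x=-s["tcp_rot"][:,0]; print("   knob", -np.arctan2(x[1],x[0])+P[1])
```

```text
turned t15.9 p [ 0.5212 -0.0865  0.1378] F [ 0.5   0.21 -0.11] M [-0.033 -0.15   0.001] q7 1.085 w 0.0919 g 0.0
down t16.7 p [ 0.5216 -0.0863  0.0781] F [ 0.49 -0.7  -0.2 ] M [ 0.012 -0.156  0.024] q7 1.014 w 0.0914 g 0.0
grip t17.8 p [ 0.5213 -0.0863  0.078 ] F [ 0.17  1.92 -1.25] M [ 0.272 -0.21   0.037] q7 1.014 w 0.0176 g 40.0
[ 0.0002 -0.0001  0.0003 -0.0001  0.0002  0.0002 -0.0001]
0.10 t18.0 p [ 0.5214 -0.0861  0.078 ] F [ 0.52  2.32 -1.42] M [ 0.457 -0.208 -0.079] q7 0.916 w 0.0180 g 40.0
0.20 t18.3 p [ 0.5214 -0.086   0.078 ] F [-0.24  4.33 -0.82] M [ 0.716 -0.247 -0.002] q7 0.818 w 0.0176 g 40.0
0.30 t18.5 p [ 0.5214 -0.0858  0.078 ] F [ 1.47  4.26 -0.98] M [ 0.995 -0.311 -0.031] q7 0.718 w 0.0179 g 40.0
0.40 t18.8 p [ 0.5215 -0.0857  0.078 ] F [ 1.4   4.84 -1.9 ] M [ 1.071 -0.353  0.011] q7 0.617 w 0.0180 g 40.0
0.47 t19.0 p [ 0.5215 -0.0856  0.078 ] F [ 2.56  5.47 -2.17] M [ 1.102 -0.45  -0.064] q7 0.548 w 0.0178 g 40.0
   knob 0.46536818104706007
```

```bash
cat >> h.py <<'E'
def turn(k,n=6):
    g=np.array(json.load(open("q0.json"))); g[6]-=k; env.goto_joints(g)
    M=[]
    for _ in range(n): env.pause(.02); M.append(env.sense())
    m=np.mean([s["moment"] for s in M],0); f=np.mean([s["wrist_force"] for s in M],0)
    print("k %.2f t%.1f Mz %.3f F %s q7err %.3f w %.4f"%(k,M[-1]["t"],m[2],np.round(f,1),M[-1]["joint_positions"][6]-g[6],M[-1]["gripper_width"])); return m[2]
E
python3 - <<'E'
from h import *
for k in (.6,.75,.9,1.05,1.2,1.3,1.4,1.5,1.6,1.72):
    if abs(turn(k))>.45: print("STOP"); break
E
```

```text
k 0.60 t19.4 Mz -0.019 F [ 2.4  5.5 -2.4] q7err 0.004 w 0.0178
k 0.75 t19.8 Mz -0.020 F [ 2.7  5.9 -3.8] q7err 0.004 w 0.0177
k 0.90 t20.1 Mz -0.041 F [ 3.1  6.3 -3.8] q7err 0.004 w 0.0179
k 1.05 t20.5 Mz -0.034 F [ 3.9  6.8 -4.9] q7err 0.004 w 0.0175
k 1.20 t20.9 Mz -0.031 F [ 4.6  6.4 -5.1] q7err 0.004 w 0.0179
k 1.30 t21.2 Mz 0.014 F [ 5.1  6.9 -6.1] q7err 0.004 w 0.0177
k 1.40 t21.6 Mz 0.035 F [ 5.5  7.  -6.6] q7err 0.004 w 0.0177
k 1.50 t21.9 Mz 0.072 F [ 6.4  6.6 -6.9] q7err 0.004 w 0.0173
k 1.60 t22.2 Mz 0.080 F [ 6.4  6.8 -7.5] q7err 0.005 w 0.0180
k 1.72 t22.6 Mz 0.145 F [ 6.8  6.6 -8.3] q7err 0.005 w 0.0177
```

Run:
```python
from h import *
P=load()
turn(1.77); turn(1.70)
effector.release(); env.pause(.2); s=st("open")
env.movel(s["ee_pos"]*[1,1,0]+[0,0,.15],rate=.15)
pre=w(P,-.047-.035,-.26,.15)
for k in (0,np.pi):
    q=solver.inverse_kinematics(pre,R(P[1]+k)); print(k,None if q is None else np.round(q,2))
    if k: env.reach(pre,R(P[1]+k)) 
effector.grasp(squeeze=20); st("pre")
for c in ("scene","top"):
    p,d=viewer.read_camera(c); cv2.imwrite(f"pics/{c}1.png",p[:,:,::-1])
    for n in ("pawl_post","pot1","stop"):
        for r in tip_of(c,n)[:3]:
            a=P[1]; e=np.array(r["at"][:2])-P[0]; print(c,n,np.round([np.cos(a)*e[0]+np.sin(a)*e[1],-np.sin(a)*e[0]+np.cos(a)*e[1]],3),round(r["at"][2],3),round(r["score"],2))
a=cv2.imread("pics/scene1.png")[150:250,240:440]; b=cv2.imread("pics/top1.png")[150:250,200:400]
cv2.imwrite("pics/both1.png",cv2.resize(np.vstack([a,b]),None,fx=3,fy=3,interpolation=2))
```

```text
k 1.77 t22.9 Mz 0.167 F [ 7.3  7.1 -8.3] q7err 0.005 w 0.0181
k 1.70 t23.3 Mz 0.250 F [ 7.   6.2 -8. ] q7err 0.005 w 0.0179
open t24.7 p [ 0.5213 -0.0866  0.078 ] F [-0.97  0.39  0.2 ] M [-0.023 -0.054  0.011] q7 -0.686 w 0.0919 g 0.0
0 [ 0.95  0.35 -0.73  2.06  0.31  0.84 -1.61]
3.141592653589793 [ 1.37  0.77 -1.42  2.04  0.86  1.14  1.05]
pre t28.1 p [ 0.4323 -0.1787  0.15  ] F [-0.47 -0.27  0.35] M [ 0.075 -0.195 -0.012] q7 1.051 w 0.0001 g 0.0
scene pawl_post [-0.045 -0.264] 0.096 0.4
scene pawl_post [0.249 0.034] -0.001 0.37
scene pot1 [0.002 0.134] 0.012 0.89
scene pot1 [-0.005 -0.013] 0.011 0.86
scene pot1 [-0.001  0.063] 0.013 0.82
scene stop [0.009 0.167] 0.027 0.7
top pawl_post [-0.04  -0.262] 0.095 0.64
top pawl_post [0.004 0.17 ] 0.026 0.31
top pot1 [0.003 0.129] 0.015 0.98
top pot1 [-0.003  0.063] 0.015 0.82
top pot1 [-0.001 -0.006] 0.013 0.69
top stop [0.004 0.17 ] 0.025 0.73
top stop [-0.003 -0.16 ] 0.095 0.37
top stop [0.007 0.131] 0.016 0.2
```

View pics/both1.png

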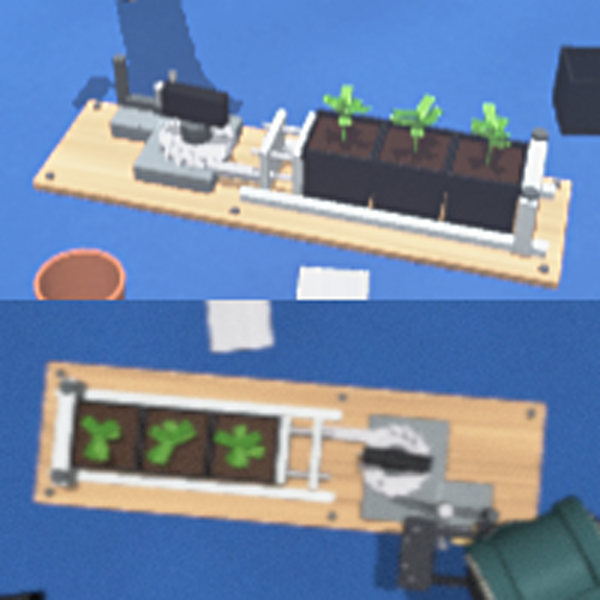

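The pots are closed up against the stop: in the top crop they run from (78,440) to (280,450) with no gaps, and the bar at (397,459) lies along the closer, as expected at click 4. The implied spring force is about 6.5–8.5 N. Next I throw the pawl.

Run:
```python
from h import *
P=load(); Rk=R(P[1]+np.pi)
env.movel(w(P,-.082,-.26,.074),Rk,rate=.12); st("low")
for th in (0,.2,.4,.55,.7,.8):
    env.movel(w(P,-.047+.045*np.sin(th)-.017,-.26+.045*(1-np.cos(th)),.074),Rk,rate=.06); s=st("%.2f"%th)
    if np.hypot(*s["wrist_force"][:2])>25: print("STOP"); break
env.movel(w(P,-.10,-.25,.074),Rk,rate=.15)
env.movel(w(P,-.10,-.25,.16),Rk,rate=.15); st("up")
for c in ("scene","top"):
    p,d=viewer.read_camera(c); cv2.imwrite(f"pics/{c}2.png",p[:,:,::-1])
    for n in ("pawl_post","pot1"):
        for r in tip_of(c,n)[:3]:
            a=P[1]; e=np.array(r["at"][:2])-P[0]; print(c,n,np.round([np.cos(a)*e[0]+np.sin(a)*e[1],-np.sin(a)*e[0]+np.cos(a)*e[1]],3),round(r["at"][2],3),round(r["score"],2))
a=cv2.imread("pics/scene2.png")[150:250,240:440]; b=cv2.imread("pics/top2.png")[150:250,200:400]
cv2.imwrite("pics/both2.png",cv2.resize(np.vstack([a,b]),None,fx=3,fy=3,interpolation=2))
```

```text
low t29.3 p [ 0.4328 -0.1786  0.0745] F [-0.46  0.28  0.8 ] M [ 0.003 -0.185 -0.021] q7 0.963 w 0.0006 g 0.0
0.00 t29.7 p [ 0.4509 -0.1798  0.0741] F [0.65 0.33 0.17] M [ 0.047 -0.1   -0.005] q7 0.966 w 0.0001 g 0.0
0.20 t30.0 p [ 0.4596 -0.1796  0.074 ] F [ 0.12 -0.22  0.02] M [ 0.016 -0.021  0.015] q7 0.967 w 0.0005 g 0.2
0.40 t30.3 p [ 0.4687 -0.1773  0.0741] F [-0.69 -0.1   0.76] M [ 0.107 -0.15   0.   ] q7 0.964 w 0.0006 g 0.0
0.55 t30.6 p [ 0.4747 -0.1747  0.0741] F [ 0.16 -0.53 -0.76] M [ 0.037 -0.192  0.016] q7 0.959 w 0.0005 g 0.0
0.70 t30.9 p [ 0.4804 -0.1712  0.0741] F [ 0.57  0.08 -1.3 ] M [ 0.045 -0.14   0.003] q7 0.953 w 0.0002 g 0.0
0.80 t31.1 p [ 0.4837 -0.1684  0.0741] F [0.17 0.01 0.47] M [ 0.009 -0.148  0.014] q7 0.948 w 0.0008 g 0.0
up t32.4 p [ 0.4149 -0.1675  0.1594] F [ 0.55 -0.23  0.43] M [ 0.094 -0.14   0.005] q7 1.047 w 0.0007 g 0.0
scene pawl_post [-0.01  -0.248] 0.098 0.71
scene pot1 [-0.002 -0.009] 0.01 0.81
scene pot1 [0.004 0.134] 0.015 0.69
scene pot1 [0.248 0.035] 0.001 0.65
top pawl_post [-0.005 -0.242] 0.094 0.39
top pot1 [0.001 0.063] 0.014 0.93
top pot1 [-0.003 -0.006] 0.013 0.9
top pot1 [0.002 0.131] 0.015 0.84
```

View pics/both2.png

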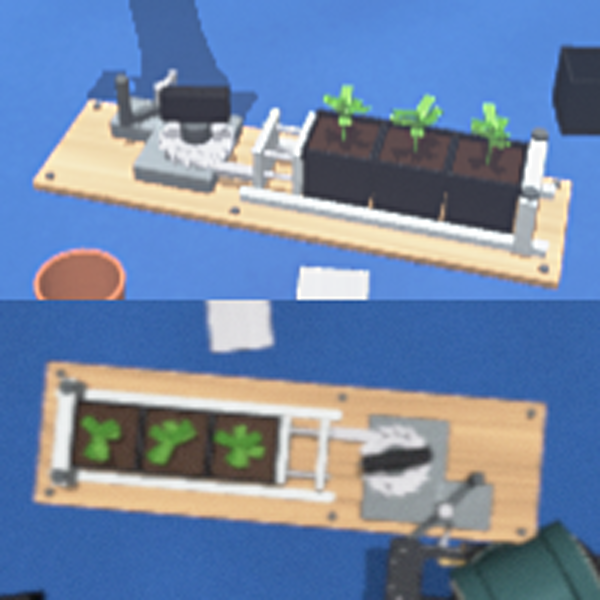

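The pawl is out: its post has moved to top-crop pixel (476,480), local (-8,-245) mm. The bar has sprung back to about 1.28 rad and the pots still stand closed up. Next I turn the knob back.

Run:
```python
from h import *
P=load(); c=np.array([.5213,-.0866,.078]); k0=1.28; Rk=R(P[1]+np.pi-k0)
env.reach(c+[0,0,.075],Rk); effector.release(); st("hover")
env.movel(c,Rk,rate=.12); st("down")
effector.grasp(squeeze=30); s=st("grip")
q=np.array(solver.inverse_kinematics(c,Rk)); q[6]-=k0; print(np.round(q-s["joint_positions"],3))
q[6]+=2*k0  # joint angle at knob = 0
json.dump(list(map(float,q)),open("q0.json","w"))
for k in (1.1,.9,.7,.5,.3,.15,.05,.0,-.03):
    if abs(turn(k,3))>.6: print("STOP"); break
```

```text
hover t35.3 p [ 0.5213 -0.0866  0.153 ] F [-0.08 -1.04  0.19] M [-0.005 -0.106 -0.025] q7 -0.203 w 0.0919 g 0.0
down t36.0 p [ 0.5218 -0.0863  0.0784] F [ 0.93 -0.74  0.8 ] M [-0.071 -0.086 -0.015] q7 -0.291 w 0.0919 g 0.0
grip t37.1 p [ 0.5229 -0.086   0.0782] F [ 4.58  1.38 -4.37] M [ 0.225 -0.915 -0.037] q7 -0.291 w 0.0179 g 29.9
[ 0.00e+00 -0.00e+00  0.00e+00  1.00e-03 -0.00e+00  3.00e-03 -1.28e+00]
k 1.10 t37.5 Mz 0.065 F [ 5.1  1.  -3.8] q7err -0.003 w 0.0176
k 0.90 t37.8 Mz 0.029 F [ 5.2  1.2 -3.9] q7err -0.003 w 0.0178
k 0.70 t38.2 Mz 0.032 F [ 5.3  1.2 -4. ] q7err -0.005 w 0.0175
k 0.50 t38.6 Mz 0.058 F [ 4.7  1.2 -3.9] q7err -0.005 w 0.0177
k 0.30 t38.9 Mz 0.053 F [ 5.1  1.1 -4. ] q7err -0.006 w 0.0178
k 0.15 t39.2 Mz 0.031 F [ 5.4  0.6 -4.2] q7err -0.006 w 0.0176
k 0.05 t39.5 Mz 0.054 F [ 5.5  1.3 -4. ] q7err -0.006 w 0.0175
k 0.00 t39.8 Mz 0.039 F [ 5.1  0.8 -3.8] q7err -0.006 w 0.0177
k -0.03 t40.1 Mz -0.424 F [ 4.7  1.4 -4. ] q7err -0.007 w 0.0176
```

Run:
```python
from h import *
P=load(); turn(0,2)
effector.release(); s=st("open")
env.movel([.5213,-.0866,.16],rate=.12)
env.reach(w(P,-.15,-.25,.25),R(P[1]+np.pi)); st("away")
for c in ("scene","top"):
    p,d=viewer.read_camera(c); cv2.imwrite(f"pics/{c}3.png",p[:,:,::-1])
    for n in ("pawl_post","pot1","stop"):
        for r in tip_of(c,n)[:3]:
            a=P[1]; e=np.array(r["at"][:2])-P[0]; print(c,n,np.round([np.cos(a)*e[0]+np.sin(a)*e[1],-np.sin(a)*e[0]+np.cos(a)*e[1]],3),round(r["at"][2],3),round(r["score"],2))
a=cv2.imread("pics/scene3.png")[150:250,240:440]; b=cv2.imread("pics/top3.png")[150:250,200:400]
cv2.imwrite("pics/both3.png",cv2.resize(np.vstack([a,b]),None,fx=3,fy=3,interpolation=2))
```

```text
k 0.00 t40.4 Mz -0.038 F [ 5.1  1.5 -3.5] q7err -0.006 w 0.0178
open t41.6 p [ 0.5213 -0.0866  0.078 ] F [-0.43 -0.29 -0.43] M [ 0.059 -0.138 -0.047] q7 0.988 w 0.0920 g 0.0
away t43.3 p [ 0.3655 -0.1641  0.2499] F [-0.23 -0.22  0.09] M [ 0.029 -0.178  0.039] q7 1.617 w 0.0918 g 0.0
scene pawl_post [-0.01  -0.248] 0.097 0.56
scene pawl_post [0.247 0.033] 0.004 0.35
scene pot1 [0.004 0.132] 0.016 0.96
scene pot1 [-0.002 -0.01 ] 0.011 0.74
scene pot1 [-0.004  0.057] 0.013 0.72
scene stop [0.007 0.166] 0.025 0.65
top pawl_post [-0.006 -0.24 ] 0.096 0.54
top pot1 [ 0.001 -0.006] 0.011 0.67
top pot1 [-0.     0.062] 0.015 0.65
top pot1 [0.    0.001] -0.0 0.36
top stop [0.004 0.169] 0.027 0.62
```

View pics/both3.png

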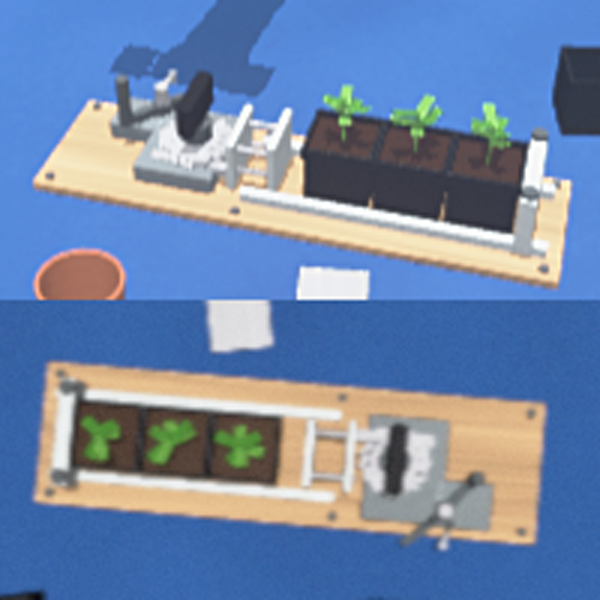

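The jaw is back (top crop (310,455)) and the bar lies across the closer at (397,459). The pawl is out, with its post at (476,480), and the pots stand closed up at the stop. I hand the job in.

```bash
python3 -c "
from station import workorder; print(workorder.finish_job())"
```

```text
the job is handed in; nothing more can be done
None
```

I wound the knob to click 4, and by my estimate the pawl alone then held the row at about 6.5–8.5 N. I then threw the pawl out and turned the knob back to its stop; the last pictures show the pawl out and the pots closed up. I first turned the knob the wrong way against its hard stop (moment up to about 8 N m, undone before winding). The job is handed in at about 43 s; no verdict was returned.

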